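# Put a standoff insulator on the withstand tester and hold the test lever down

## Task

Stand the red ribbed standoff insulator upright in the brass cup of the high-voltage test stand and let go of it while the red safety catch still locks the lever. Then flip the red catch up and over towards you so that it stays open, and pull the black-handled lever over to the right and down until its brass electrode presses firmly on top of the insulator. The lever is sprung and swings back if released, so finish while still holding it down, and leave the choke, the yellow tape and the breaker where they are.

Things in the scene. Friction and masses are not known exactly. Their poses are not given: they have to be found in the camera images.
- insulator: loose red ribbed standoff insulator, upright cylinder 31 mm in diameter and 34 mm high, about 0.05 kg; origin at the centre of its underside, z up its axis. It stands on the bench at the start, to the right of the stand; yaw does not matter.
- stand: test stand, fixed: dark brown board, top 10 mm over the bench, x -66 to 52, y -50 to 122 mm. Origin on the bench under the cup; own x away from the robot, y to its left, z up. Two white ribbed pillars 69 mm high, 25 mm thick, at (-24,85) and (24,85) mm bear the lever's shaft, far one 81 with its terminal; grey catch post 93 mm high, 18x24 mm, at (-50,73); green earth nut 24 mm high at (0,-37).
- cup (a point): centre of the floor of the brass cup, at (0, 0, 5) mm in the stand's frame, where the underside of the insulator belongs. Round bore 36 to 39 mm across, rim 6 mm above this point and 1 mm above the board. Fingers must stay above the board.
- lever: the test lever: steel arm, then a black insulating rod 14 mm thick up to the handle, 140 mm from the hinge; on the arm, 85 mm from the hinge, a brass electrode with a 12 mm ball tip, which points down over the middle of the cup when the lever is level, its end 19 mm below the hinge height. Origin on the hinge; includes the handle.
- lever_turn (a joint): test lever, rad: 0 = up, at rest, leaning 60 deg left of vertical (stand's +y); grows as pulled over to the right (-y) and down; 2.62 = level, electrode on the seated insulator; stop 2.7. A spring returns it to 0: 0.13 N m at 0, 0.71 N m at 2.62, less the lever's weight there: some 4 N at the handle, plus 0.61 of what the electrode presses. Blocked after 0.03 to 0.1 while the catch is shut.
- lever_hinge (a point): point on the lever's hinge axis in its swing plane, at (0, 85, 58) mm in the stand's frame; the axis runs along the stand's x.
- catch (a joint): red safety catch, rad: 0 = shut, its bar lying across the horn on the lever's hub, so that the lever cannot move; grows as it is flipped up and over towards the robot (stand's -x); stop at 2.0. 0.05 kg, loose hinge: let go beyond about 0.8 it falls fully open and stays there, below about 0.4 it falls shut.
- catch_hinge (a point): point on the catch's hinge axis, at (-50, 73.5, 84) mm in the stand's frame; the axis runs along the stand's y.
- catch_tab (a point): centre of the round thumb tab on the catch, disc 22 mm across, 14 mm thick (along y), 51 mm from the hinge; shut, it is 10 mm beyond (+x of) the hinge and 50 mm above it. Below it a 12 mm stem runs down to the 10 mm wide catch bar, whose top is 19 mm above the hinge and which reaches 62 mm beyond it. Pinch it across y or just push it towards the robot from behind.
- choke: loose red toroid choke, 44 mm across and 17 mm high, origin at the centre of its underside; to be left alone
- tape: loose roll of yellow tape, 63 mm across and 20 mm high, origin at the centre of its underside; to be left alone
- breaker: loose white two-pole breaker lying on its back, 36x85x63 mm, origin at the centre of its underside; to be left alone
- handle (a point): centre of the lever's black revolving handle: cylinder 20 mm thick, 42 mm long along the stand's x, turning freely, 140 mm from the hinge axis; at rest (-34, 206, 128), lever level (-34, -55, 58) mm in the stand's frame. Take it from above across y all the way. An overhead shelf, underside 545 mm up, begins 70 to 110 mm beyond it: lean the wrist towards the robot while it is high.

How it is judged (in metres and radians):
On the way, in this order (a step that is already met when the one before it is completed fails the run):
1. the insulator stands in the cup, let go, with the catch still shut and the lever up (horizontal distance between insulator and cup below 0.005 m and z of insulator in the frame of cup below 0.002 m and angle between insulator's own z axis and vertical below 0.08 rad and contact force between the fingers and insulator below 0.1 N and value of joint each of catch, lever_turn below 0.2 rad), for 0.2 s.
2. the catch is flipped fully over, with the lever still up (value of joint catch above 1.6 rad and value of joint lever_turn below 0.2 rad), for 0.2 s.
3. the lever is held down with the electrode on the insulator (value of joint lever_turn above 2.53 rad and contact force between lever and insulator above 3 N and contact force between the fingers and lever above 1 N), for 0.5 s.
At the end, for the whole second after the job is handed in: For the last second: insulator upright in the cup (within 5 mm of its centre, bottomed within 2 mm, tilt < 0.08 rad), catch open (> 1.6 rad), lever down (> 2.53 rad) and still, fingers on it (> 1 N), electrode pressing on the insulator with > 3 N (all of step 3 and horizontal distance between insulator and cup below 0.005 m and z of insulator in the frame of cup below 0.002 m and angle between insulator's own z axis and vertical below 0.08 rad and value of joint catch above 1.6 rad and velocity of joint lever_turn between -0.05 and 0.05 rad/s); the arm keeps its last pose, push and grip.
It fails at once if the choke is moved by more than 25 mm (distance of choke from where it was at the start of the episode above 0.025 m).
It fails at once if the tape is moved by more than 25 mm (distance of tape from where it was at the start of the episode above 0.025 m).
It fails at once if the breaker is moved by more than 25 mm (distance of breaker from where it was at the start of the episode above 0.025 m).
It also fails if it takes over 64 s, if anything falls off the work surface, if the arm or the gripper's body presses on something with over 40 N, if the wrist force passes 120 N, or if a joint passes its speed limit or range.

## Robot

A 6-joint arm with a two-finger parallel gripper is mounted at the origin on a cart in front of the work surface, level with it; the furniture and walls round the work are solid. World frame = base frame: x ahead of the robot, y to its left, z up, the work surface at z = 0. Lengths are in mm, angles in rad, forces in N, time in s.
With the tool pointing down it reaches from about 275 to 750 mm from the base axis. Payload 10.2 kg.
Tool frame: the origin (TCP) lies midway between the tips of the shut fingers; the grasp point (between the pads) lies 19 mm behind it (ctrl.grasp_offset is the distance from the TCP to the grasp point, in mm); z points along the fingers, y is the line along which they close (so a half turn about z gives the same grasp; the last joint's range is limited). The gripper opens to 85 mm and grips with 20 to 120 N. Pads are 22 mm wide; open, the fingers measure 114 mm over their backs; the gripper's body (76 mm by 85 mm) begins 54 mm behind the grasp point. The pads swing forward as they close: fully open they stand 13 mm farther back than shut.
Start: joints at [-1.555, 0.313, 1.498, -0, 1.331, -0.223], TCP at [124.168, -510.111, 231.294] pointing down, gripper open.
Joint ranges: [-2.94, 2.94], [-0.97, 2.17], [0.19, 2.56], [-1.23, 4.37], [0.02, 3.11], [-2.88, 2.88]. Speed limits (rad/s): [2.39, 2.39, 3.01, 3.14, 3.14, 3.14].

## Interface

Orientations are given as a unit quaternion [w, x, y, z].
In Python, from rig import ctrl, viewer, models gives the robot as it stands. The module is installed in compiled form; this text tells all that it offers.
- The arm moves only by the shell command python3 -m pendant 'ROWS' [OPENING] [FORCE]. ROWS is text: rows parted by semicolons, each of 4 numbers parted by spaces: the shift along the tool's x, y, z in m, then the turn about the tool's z in rad. In form: x y z yaw; .... A call has 1 to 10 rows; each row shifts and turns the commanded pose from where the row before left it, along the tool's axes as they then stand; what a row does not reach is not made up. A row lasts 1/8 s, in which the tool goes at most 62.5 mm and 10.7 degrees, less where a joint would pass 70% of its speed; a pose out of reach is approached as far as the arm can. A call is refused whole if a number of a shift passes 0.0625 or a number of a turn 0.188, either way. A call with a gripper value outside its range is refused whole. OPENING is the opening, from 0 (shut) to 1 (fully open), set as the call begins (- or left out, the last holds). The fingers move at their own pace and stop on an object; FORCE is the grip in N (left out, the last holds). Time passes only in rows, so rows that do not move let the fingers close. It gives the time, the measured TCP pose, the force, the opening and the grip force at its end, in the units of the state.
- ctrl.sense(): the state, without advancing time (a new reading comes with each control period).
- viewer.capture(name): name is "scene" or "side" or "wrist"; returns a dict with "color" (400x640x3 uint8, red, green, blue), "vertical_fov" (degrees; the focal length in pixels is half the picture's height over the tangent of half this angle, whatever the lens; pixels are square), "cx", "cy" (the principal point, pixels), "pose" (4x4, takes a point from camera to world coordinates). Camera axes: x right, y down, z forward; pixel columns grow to the right and rows downward; lengths in mm; the calibration is good to about 2 mm. A picture is of the moment at which its call begins. There is no depth.
- ctrl.finish_job(): hands the job in; it is judged then, once.
Trained networks look in the newest picture that a camera, given by its name, has taken for a name from the list of things; names that differ only in an ending like _2 or _b are one class to them, and where a whole thing is asked for, a point or a joint stands for the part that bears it (a point fixed in the world has none). Each returns a list of dicts, best first, with "p" (0 to 1); they miss things now and then, are a little off and sometimes report something else, mostly with a low value. They report only what shows in the picture. A call takes as long as a camera call.
- models.boxes_of(camera, query): "at" ([x, y, z] in mm, in world coordinates, good to about 4 mm: the middle of the surface that is visible of it).
The state is a dict: "time_s": time; "joints": joint angles; "dq": joint speeds; "tau": joint torques, N m; "eef_pos": TCP position; "ee_rot": TCP orientation; "force": force on the tool from outside, world axes, zero at the start; "wrist_torque": the same for the moment, N m; "grip_width": opening from 0.0 (shut) to 1.0 (fully open); "grip_force": force on a finger pad.
Only numpy, scipy, OpenCV 4.12 (cv2) and the standard library are available. Lean on these libraries where they do the work, as an engineer would, in place of code of your own. Each camera call takes 0.05 s, during which the arm holds its last target. There are 200 camera calls.

## Working session

There is one attempt and no reset: what is moved stays moved. The work goes in short steps, Python scripts to look and compute and a shell command to move; the robot and the scene stay as the last step left them, time stands still between calls to the robot, and variables do not carry over. Pictures are saved under pics/ and viewed, at most 11 in all, crops included, and the job is handed in when it is done.

```bash
mkdir -p pics
cat > h.py <<'E'
from rig import ctrl, viewer, models
import numpy as np, cv2
from scipy.spatial.transform import Rotation as R
def cap(n,f=None):
    c=viewer.capture(n)
    if f: cv2.imwrite('pics/'+f,c['color'][:,:,::-1])
    return c
def proj(c,p):
    T=np.array(c['pose']);q=np.linalg.inv(T)@np.append(p,1)
    f=200/np.tan(np.radians(c['vertical_fov'])/2)
    return np.array([c['cx']+f*q[0]/q[2],c['cy']+f*q[1]/q[2]])
def onz(c,u,v,z):
    T=np.array(c['pose']);f=200/np.tan(np.radians(c['vertical_fov'])/2)
    d=T[:3,:3]@np.array([(u-c['cx'])/f,(v-c['cy'])/f,1]);o=T[:3,3]
    return o+d*(z-o[2])/d[2]
def rot():
    q=ctrl.sense()['ee_rot'];return R.from_quat([q[1],q[2],q[3],q[0]]).as_matrix()
E
python3 - <<'E'
from h import *
np.set_printoptions(precision=1,suppress=True)
ims=[]
for n in ['scene','side','wrist']:
    c=cap(n,n+'0.png');print(n,c['vertical_fov'],np.array(c['pose'])[:3].round(3).tolist())
    for q in ['insulator','stand','cup','lever','catch','catch_tab','handle','choke','tape','breaker','lever_hinge']:
        try:
            r=models.boxes_of(n,q);print(q,[(np.array(a['at']).round(0).tolist(),round(a['p'],2)) for a in r[:3]])
        except Exception as e: print(q,e)
print(rot(),ctrl.sense(),ctrl.grasp_offset)
E
```

```text
scene 57.61623809013509 [[-0.902, -0.206, 0.38, 119.283], [-0.432, 0.391, -0.813, 969.561], [0.019, -0.897, -0.442, 593.066]]
insulator [([451.0, -285.0, 25.0], 0.57), ([600.0, 162.0, 106.0], 0.4)]
stand [([555.0, 109.0, 17.0], 0.9)]
cup [([557.0, 107.0, 22.0], 0.77)]
lever [([601.0, 158.0, 103.0], 0.65), ([451.0, -284.0, 24.0], 0.16)]
catch [([557.0, 107.0, 21.0], 0.73), ([540.0, 108.0, 104.0], 0.53)]
catch_tab [([540.0, 107.0, 99.0], 0.65)]
handle []
choke []
tape [([568.0, 382.0, 15.0], 0.91)]
breaker [([580.0, 485.0, 38.0], 0.72), ([569.0, 381.0, 14.0], 0.72), ([601.0, 163.0, 106.0], 0.35)]
lever_hinge [([598.0, 163.0, 104.0], 0.8)]
side 43.42254706634223 [[0.964, -0.112, 0.242, 117.666], [-0.266, -0.4, 0.877, -1417.913], [-0.001, -0.91, -0.416, 809.816]]
insulator [([448.0, -305.0, 22.0], 0.66)]
stand [([562.0, 76.0, 10.0], 0.77)]
cup [([606.0, 158.0, 111.0], 0.64), ([562.0, 79.0, 13.0], 0.61)]
lever [([607.0, 159.0, 111.0], 0.7)]
catch []
catch_tab [([450.0, -306.0, 20.0], 0.7)]
handle [([610.0, 216.0, 136.0], 0.62), ([448.0, -305.0, 22.0], 0.62)]
choke [([456.0, -227.0, 15.0], 0.56)]
tape [([571.0, 360.0, 15.0], 0.5)]
breaker [([584.0, 441.0, 41.0], 0.52)]
lever_hinge [([607.0, 160.0, 109.0], 0.82)]
wrist 63.65726555324873 [[0.237, -0.918, -0.319, 207.215], [-0.971, -0.224, -0.078, -489.512], [-0.0, 0.328, -0.945, 373.587]]
insulator []
stand []
cup []
lever []
catch []
catch_tab []
handle []
choke []
tape []
breaker []
lever_hinge []
[[ 1.   0.2  0. ]
 [ 0.2 -1.   0. ]
 [ 0.  -0.  -1. ]] {'time_s': 1.8, 'joints': array([-1.6,  0.3,  1.5,  0. ,  1.3, -0.2]), 'dq': array([ 0., -0.,  0., -0.,  0.,  0.]), 'tau': array([ -0. , -41.2, -26. ,  -0. ,   0. ,  -0. ]), 'eef_pos': array([ 124.2, -510.1,  231.3]), 'ee_rot': array([-0. ,  1. ,  0.1,  0. ]), 'force': array([ 0.1, -0.3,  0.2]), 'wrist_torque': array([ 0.1,  0. , -0. ]), 'grip_force': 0.0, 'grip_width': 1.000903586826001} 18.700000000000003
```

View pics/side0.png

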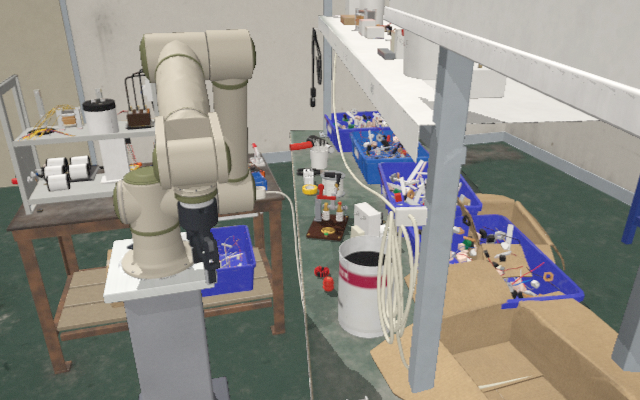

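View pics/scene0.png

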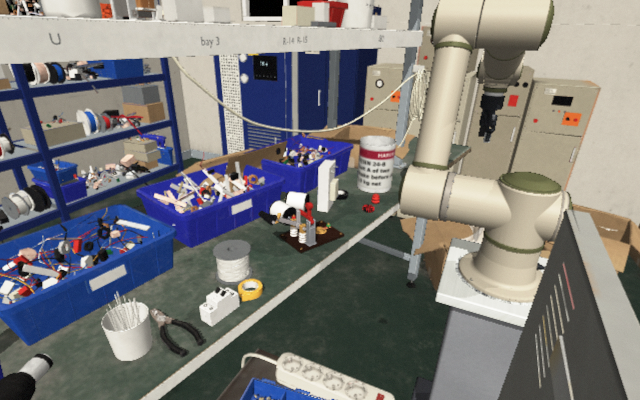

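```bash
python3 -m pendant '0.055 -0.0174 0 0;0.055 -0.0174 0 0;0.055 -0.0174 0 0;0.055 -0.0174 0 0;0.055 -0.0174 0 0;0.055 -0.0174 0 0;0.055 -0.0174 0 0;0 0 0 0' 0.75
python3 - <<'E'
from h import *
c=cap('wrist','w1.png');s=ctrl.sense();print(s['time_s'],s['joints'],s['eef_pos'],rot().round(3))
for q in ['insulator','choke']:
    r=models.boxes_of('wrist',q);print(q,[(np.array(a['at']).round(0).tolist(),round(a['p'],2)) for a in r[:3]])
E
```

```text
time_s: 2.8
eef_pos: [471.7, -298.4, 231.0]
ee_rot: [-0.0, 0.993, 0.121, 0.0]
force: [0.1, -1.1, -0.6]
grip_width: 0.75
grip_force: 0.0
2.85 [-7.77449756e-01  3.85633426e-01  1.39689988e+00 -1.74008815e-04
  1.35942107e+00  5.51815215e-01] [ 470.27664535 -299.73931249  231.00037098] [[ 0.971  0.239 -0.   ]
 [ 0.239 -0.971  0.   ]
 [-0.    -0.    -1.   ]]
insulator []
choke [([455.0, -221.0, 12.0], 0.65)]
```

View pics/w1.png

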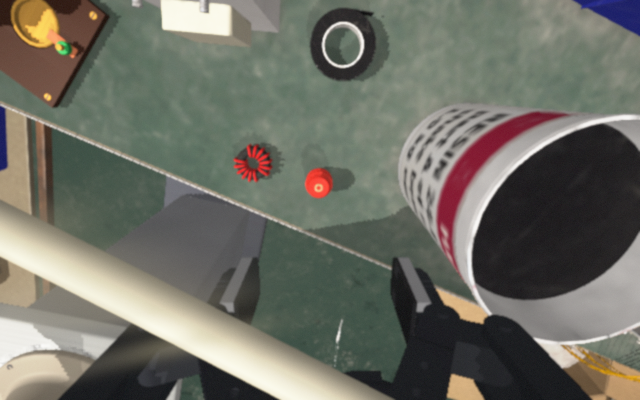

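```bash
cat >> h.py <<'E'
def tool(d): # world mm delta -> tool m
    return (rot().T@np.array(d)/1000).round(4)
E
python3 - <<'E'
from h import *
np.set_printoptions(precision=1,suppress=True)
c=cap('wrist')
m=cv2.imread('pics/w1.png')[150:215,285:345].astype(int)
k=(m[:,:,2]>120)&(m[:,:,1]<90);ys,xs=np.nonzero(k);print(xs.mean()+285,ys.mean()+150,xs.min()+285,xs.max()+285,ys.min()+150,ys.max()+150)
p=onz(c,318.5,187,34);print('ins',p, tool(p-ctrl.sense()['eef_pos']))
for n,u,v,z in [('cup',37,20,11),('nut',63,47,24),('choke',253,162,15),('corner',107,10,10),('corner',52,105,10),('binrim',470,255,200),('binbot',402,165,0),('tape?',343,45,20)]: print(n,onz(c,u,v,z))
E
```

```text
318.89247311827955 181.7043010752688 306 332 168 197
ins [ 451.6 -297.8   34. ] [-0.  -0.   0.2]
cup [547.1  13.6  11. ]
nut [528.9 -20.7  24. ]
choke [ 457.1 -220.1   15. ]
corner [572.7 -53.4  10. ]
corner [466.2   2.5  10. ]
binrim [ 480.7 -388.3  200. ]
binbot [ 491.3 -389.1    0. ]
tape? [ 596.4 -288.2   20. ]
```

```bash
python3 -m pendant '0 0 0.02 -0.17;0 0 0.02 -0.17;0 0 0.02 -0.17;0 0 0.02 -0.17;0 0 0.02 -0.17;0 0 0 0'
python3 - <<'E'
from h import *
s=ctrl.sense();print(s['eef_pos'],rot().round(3)[:2],s['joints'][5])
c=cap('wrist','w2.png')
m=c['color'].astype(int);k=(m[:,:,0]>120)&(m[:,:,1]<90)&(m[:,:,2]<90)
n,l,st,ce=cv2.connectedComponentsWithStats(k.astype(np.uint8))
for i in range(1,n):
    if st[i,4]>80: print(st[i],ce[i].round(0),onz(c,*ce[i],17).round(0))
print('exp',proj(c,[451.6,-297.8,34]),'d',tool(np.array([451.6,-297.8,10])-s['eef_pos']))
E
```

```text
time_s: 3.75
eef_pos: [468.2, -301.1, 130.4]
ee_rot: [-0.001, 0.856, 0.516, -0.0]
force: [0.2, -0.6, 0.5]
grip_width: 0.753
grip_force: 0.0
[ 468.16685302 -301.12695273  130.43672464] [[ 0.467  0.885 -0.002]
 [ 0.885 -0.467  0.002]] -0.29660599807912164
[235  84  25  48 571] [248. 108.] [ 450. -210.   17.]
[260  88  31  51 723] [274. 114.] [ 465. -224.   17.]
[298 179  28  39 402] [315. 193.] [ 463. -294.   17.]
[ 550  356   87   44 1548] [595. 381.] [ 623. -610.   17.]
[446 374  38  26 663] [463. 389.] [ 498. -557.   17.]
exp [304.02209176 209.98352412] d [-0.0048 -0.0161  0.1204]
```

View pics/w2.png

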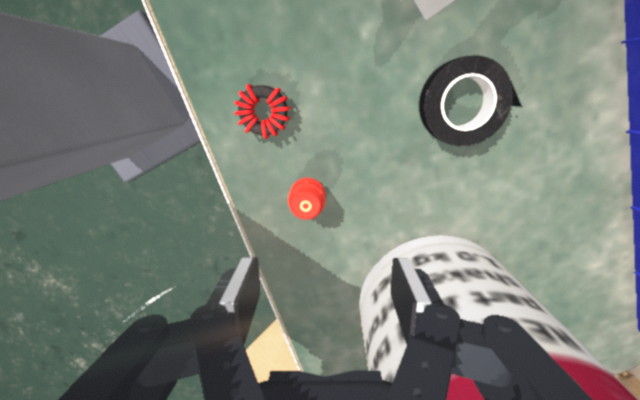

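Run:
```python
from h import *
s=ctrl.sense()
c=cap('wrist')
p=onz(c,306,206,34);print('ins',p)
for u,v in [(435,237),(370,265),(360,290),(365,330),(480,250)]: print('bin',onz(c,u,v,0).round(0))
print('d',tool(np.array([p[0],p[1],10])-s['eef_pos']))
print(c['pose'][:3,3],proj(c,[p[0],p[1],0]))
```

```text
ins [ 455.10877746 -296.30941423   34.        ]
bin [ 539. -390.    0.]
bin [ 473. -388.    0.]
bin [ 452. -409.    0.]
bin [ 435. -456.    0.]
bin [ 572. -422.    0.]
d [-0.0019 -0.0146  0.1215]
[ 509.37687698 -226.23149105  273.83651613] [308.15734523 192.95741327]
```

```bash
python3 -m pendant '-0.0032 -0.015 0.02 0;0 0 0.034 0;0 0 0.034 0;0 0 0.0334 0;0 0 0 0;0 0 0 0'; python3 -m pendant '0 0 0 0;0 0 0 0;0 0 0 0;0 0 0 0' 0 30;python3 - <<'E'
from h import *
c=cap('wrist','w3.png')
E
```

```text
time_s: 4.6
eef_pos: [455.4, -297.5, 11.7]
ee_rot: [0.001, 0.856, 0.517, 0.0]
force: [0.5, -0.7, 0.1]
grip_width: 0.752
grip_force: 0.0
time_s: 5.1
eef_pos: [455.1, -297.0, 11.1]
ee_rot: [0.001, 0.855, 0.518, 0.0]
force: [-1.4, 0.3, 6.6]
grip_width: 0.355
grip_force: 29.3
```

View pics/w3.png

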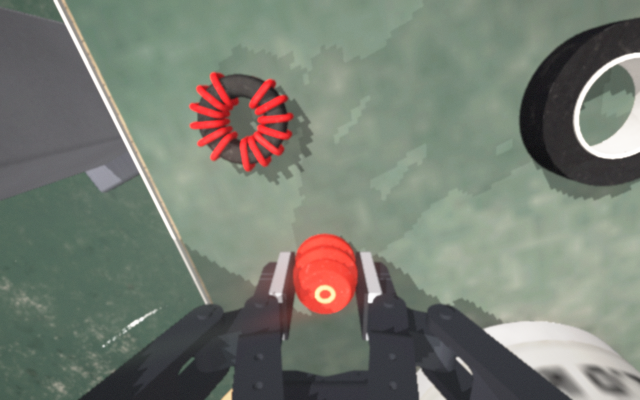

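```bash
python3 - <<'E'
from h import *
c=cap('wrist');p=onz(c,325,294,34);print(p,tool(p-ctrl.sense()['eef_pos']))
E
python3 -m pendant '0 0 -0.045 0;0 0 -0.045 0;0.052 -0.0127 0 0;0.052 -0.0127 0 0;0.052 -0.0127 0 0;0.052 -0.0127 0 0;0.052 -0.0127 0 0;0 0 0 0;0 0 0 0';python3 - <<'E'
from h import *
c=cap('wrist','w4.png')
for q in ['cup','stand','catch_tab','catch']:
    r=models.boxes_of('wrist',q);print(q,[(np.array(a['at']).round(0).tolist(),round(a['p'],2)) for a in r[:3]])
print(rot().round(3))
E
```

```text
[ 456.18795847 -296.23599302   34.        ] [ 0.0012  0.0007 -0.0229]
time_s: 6.32
eef_pos: [518.9, -37.1, 100.1]
ee_rot: [0.0, 0.855, 0.518, 0.0]
force: [-0.9, -0.3, -1.2]
grip_width: 0.353
grip_force: 30.0
cup [([550.0, 44.0, 11.0], 0.91)]
stand [([546.0, 42.0, 8.0], 0.7)]
catch_tab []
catch []
[[ 0.465  0.885  0.   ]
 [ 0.885 -0.465 -0.   ]
 [-0.     0.    -1.   ]]
```

View pics/w4.png

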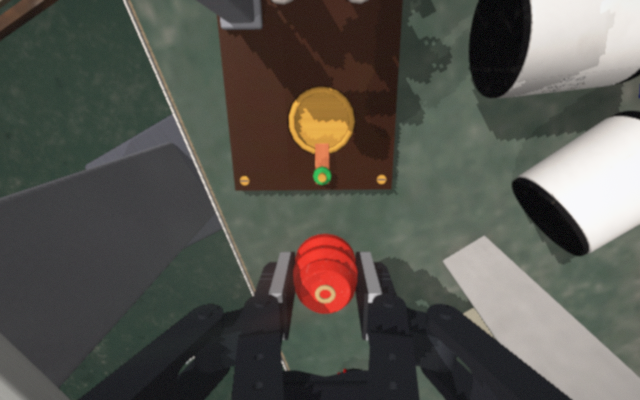

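Run:
```python
from h import *
s=ctrl.sense();c=cap('wrist')
m=c['color'].astype(int);k=(m[:,:,0]>130)&(m[:,:,1]>90)&(m[:,:,2]<110)
k[:80]=0;k[158:]=0;k[:,:270]=0;k[:,370:]=0
n,l,st,ce=cv2.connectedComponentsWithStats(k.astype(np.uint8));i=1+st[1:,4].argmax();print(st[i],ce[i])
ys,xs=np.nonzero(l==i);h=cv2.convexHull(np.c_[xs,ys].astype(np.int32));e=cv2.fitEllipse(h);print(e)
cup=onz(c,*e[0],11);nut=onz(c,321.5,175,24);A=onz(c,237,191,10);B=onz(c,394,191,10)
print(cup,nut,A,B,np.linalg.norm(A-B),np.arctan2(*(B-A)[1::-1]),np.arctan2(*(cup-nut)[:2])*-1)
ins=onz(c,325,294,123);print('ins',ins,tool(ins-s['eef_pos']))
print(tool(cup-ins),tool(cup-s['eef_pos']))
x=(B-A)/np.linalg.norm(B-A);y=np.array([-x[1],x[0],0]);print('cup from corners',A+66*x+50*y,B-52*x+50*y)
```

```text
[ 288   87   65   71 3481] [320.37948865 120.53088193]
((320.2878112792969, 121.01689147949219), (64.58190155029297, 69.94974517822266), 178.81642150878906)
[546.39370412  20.68475392  11.        ] [530.68270761 -11.16793322  24.        ] [466.54021854   4.29378127  10.        ] [571.5157648  -50.66914922  10.        ] 118.49383545705986 -0.4823319300352076 -0.4582244210972458
ins [520.02875968 -36.86408974 123.        ] [ 0.0013  0.0007 -0.0231]
[ 0.0632 -0.0034  0.112 ] [ 0.0645 -0.0027  0.0889]
cup from corners [548.20296952  17.97570738  10.        ] [548.64046609  17.74664361  10.        ]
```

```bash
python3 -m pendant '0.013 -0.003 0.017 0;0.013 0 0.017 0;0.012 0 0.016 0;0 0 0 0;0 0 0 0';python3 - <<'E'
from h import *
s=ctrl.sense();c=cap('wrist','w5.png')
im=c['color'][100:300,220:420,::-1];cv2.imwrite('pics/w5c.png',cv2.resize(im,None,fx=3,fy=3,interpolation=2))
E
```

```text
time_s: 7.25
eef_pos: [534.1, -1.7, 50.0]
ee_rot: [0.0, 0.855, 0.518, 0.0]
force: [0.0, -0.3, -0.7]
grip_width: 0.352
grip_force: 30.0
```

View pics/w5c.png

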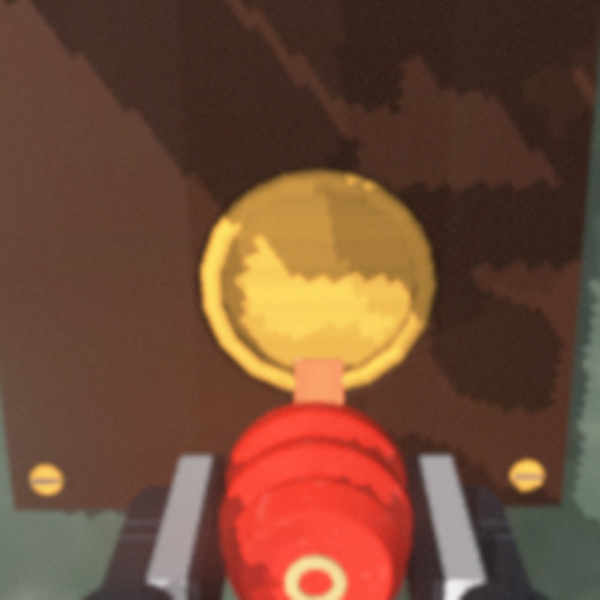

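Run:
```python
from h import *
s=ctrl.sense();c=cap('wrist')
cup=onz(c,326.2,193.7,11);ins=onz(c,325.3,293.3,s['eef_pos'][2]+22.9)
print(cup,s['eef_pos'],tool(cup-ins),tool(cup-s['eef_pos']))
```

```text
[547.91081372  21.42099001  11.        ] [534.11246247  -1.92865447  50.28285653] [0.0256 0.0005 0.0622] [0.0271 0.0014 0.0393]
```

```bash
python3 -m pendant '0.013 0.0004 0 0;0.0127 0.0003 0 0;0 0 0.012 0;0 0 0.010 0;0 0 0.006 0;0 0 0.004 0;0 0 0.002 0;0 0 0 0;0 0 0 0'
```

```text
time_s: 8.48
eef_pos: [546.6, 20.7, 16.1]
ee_rot: [0.0, 0.855, 0.518, 0.0]
force: [-0.6, 0.2, 1.7]
grip_width: 0.347
grip_force: 30.3
```

```bash
python3 -m pendant '0 0 0 0;0 0 0 0;0 0 0 0;0 0 0 0' 0.6; python3 -m pendant '0 0 -0.04 0;0 0 -0.05 0;-0.04 0 -0.04 0;-0.05 0 -0.04 0;0 0 0 0;0 0 0 0'
python3 - <<'E'
from h import *
s=ctrl.sense();c=cap('wrist','w6.png');print(s['eef_pos'],s['joints'])
for q in ['insulator','catch_tab','handle','catch']:
    r=models.boxes_of('wrist',q);print(q,[(np.array(a['at']).round(0).tolist(),round(a['p'],2)) for a in r[:3]])
C=np.array([548,21.5,0.]);
x=np.array([.886,-.464,0]);y=np.array([.464,.886,0])
for n,p in dict(cup=(0,0,39),tab=(-40,73.5,134),handle=(-34,206,128),postt=(-50,73,93)).items():
    w=C+p[0]*x+p[1]*y+[0,0,p[2]];print(n,w,proj(c,w))
E
```

```text
time_s: 8.98
eef_pos: [546.4, 20.7, 15.9]
ee_rot: [-0.0, 0.855, 0.518, 0.0]
force: [1.1, 0.1, -0.1]
grip_width: 0.6
grip_force: 0.0
time_s: 9.72
eef_pos: [505.1, -57.6, 184.3]
ee_rot: [-0.0, 0.856, 0.518, -0.0]
force: [-0.4, 0.8, -0.1]
grip_width: 0.598
grip_force: 0.0
[505.09174929 -57.56126374 184.34235813] [-3.44439579e-01  3.19207086e-01  1.61678050e+00  3.08310568e-04
  1.20650664e+00  1.37713112e-01]
insulator [([542.0, 19.0, 40.0], 0.9)]
catch_tab []
handle []
catch []
cup [548.   21.5  39. ] [326.1709304   83.63970728]
tab [546.664 105.181 134.   ] [244.56499141 -80.78954726]
handle [613.46  219.792 128.   ] [ 235.76021994 -515.29785374]
postt [537.572 109.378  93.   ] [244.18957219 -46.05118348]
```

View pics/w6.png

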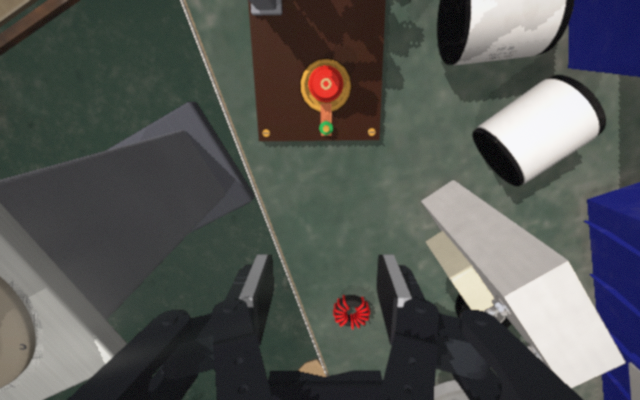

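```bash
python3 -m pendant '0.04 -0.013 -0.02 0;0.05 -0.013 0 0;0.05 -0.0127 0 0;0 0 0 0.175;0 0 0 0.175;0 0 0 0.175;0 0 0 0.175;0 0 0 0.175;0 0 0 0.175;0 0 0 0.175' 0.5;  python3 -m pendant '0 0 0 0.175;0 0 0 0.171;0 0 0 0;0 0 0 0'
python3 - <<'E'
from h import *
s=ctrl.sense();c=cap('wrist','w7.png');print(s['eef_pos'],s['joints'],rot().round(3)[:2])
for q in ['insulator','catch_tab','handle','catch','lever']:
    r=models.boxes_of('wrist',q);print(q,[(np.array(a['at']).round(0).tolist(),round(a['p'],2)) for a in r[:3]])
C=np.array([548,21.5,0.]);
x=np.array([.886,-.464,0]);y=np.array([.464,.886,0])
for n,p in dict(cup=(0,0,39),tab=(-40,73.5,145),handle=(-34,206,138),postt=(-50,73,93)).items():
    w=C+p[0]*x+p[1]*y+[0,0,p[2]];print(n,w,proj(c,w),tool(w-s['eef_pos']))
E
```

```text
time_s: 11.22
eef_pos: [535.7, 84.5, 204.4]
ee_rot: [-0.0, 0.998, -0.071, -0.001]
force: [-0.1, -0.3, 0.5]
grip_width: 0.499
grip_force: 0.0
time_s: 11.72
eef_pos: [535.8, 84.3, 204.7]
ee_rot: [0.0, 0.972, -0.237, -0.0]
force: [1.1, -0.4, -1.3]
grip_width: 0.499
grip_force: 0.0
[535.78963259  84.25463593 204.67286522] [-6.01353460e-02  3.72559082e-01  1.48575201e+00  1.15075431e-05
  1.28377577e+00  1.98923383e+00] [[ 0.887 -0.461 -0.   ]
 [-0.461 -0.887  0.   ]]
insulator [([552.0, 20.0, 39.0], 0.74), ([555.0, 97.0, 97.0], 0.72)]
catch_tab [([553.0, 100.0, 100.0], 0.82)]
handle [([610.0, 215.0, 137.0], 0.94)]
catch [([553.0, 96.0, 100.0], 0.87)]
lever [([616.0, 190.0, 123.0], 0.85)]
cup [548.   21.5  39. ] [378.4629349  139.75437804] [0.0399 0.05   0.1657]
tab [546.664 105.181 145.   ] [291.36874508 221.79904352] [-0.0001 -0.0236  0.0597]
handle [613.46  219.792 138.   ] [100.55051378 209.07346818] [ 0.0061 -0.1561  0.0667]
postt [537.572 109.378  93.   ] [298.32539413 208.73672304] [-0.0101 -0.0231  0.1117]
```

View pics/w7.png

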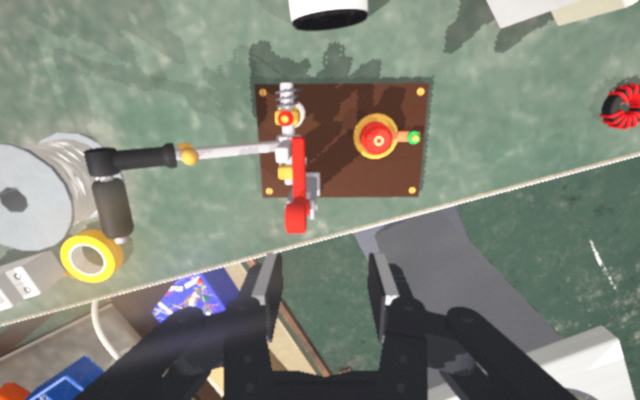

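```bash
python3 -m pendant '0.002 -0.021 0 0;0 0 0.03 0;0 0 0.03 0;0 0 0.028 0;0 0 0 0;0 0 0 0'; python3 -m pendant '0 0 0 0;0 0 0 0;0 0 0 0;0 0 0 0' 0 20
```

```text
time_s: 12.78
eef_pos: [548.0, 101.7, 118.2]
ee_rot: [-0.0, 0.971, -0.239, 0.001]
force: [-0.1, -0.3, -0.3]
grip_width: 0.496
grip_force: 0.0
time_s: 13.28
eef_pos: [547.8, 101.5, 118.0]
ee_rot: [0.0, 0.971, -0.239, 0.001]
force: [-2.0, -1.7, 7.1]
grip_width: 0.157
grip_force: 24.1
```

```bash
python3 -m pendant '-0.0076 0 -0.0009 0;-0.0076 0 0.0002 0;-0.0076 0 0.0013 0;-0.0072 0 0.0025 0;-0.0068 0 0.0035 0;-0.0062 0 0.0045 0;-0.0054 0 0.0054 0;-0.0046 0 0.0061 0;0 0 0 0'
```

```text
time_s: 14.4
eef_pos: [499.7, 126.3, 94.6]
ee_rot: [0.0, 0.971, -0.238, -0.0]
force: [-3.1, -2.5, 4.4]
grip_width: 0.158
grip_force: 30.5
```

```bash
python3 -m pendant '0 0 0 0;0 0 0 0;0 0 0 0;-0.005 0 -0.03 0;0 0 -0.05 0;0.02 0.01 -0.05 0;0.02 0.01 0 0;0 0 0 0;0 0 0 0' 0.5;  python3 - <<'E'
from h import *
s=ctrl.sense();c=cap('wrist','w8.png');print(s['eef_pos'],s['joints'],rot().round(3)[:2])
for q in ['insulator','catch_tab','handle','catch','lever']:
    r=models.boxes_of('wrist',q);print(q,[(np.array(a['at']).round(0).tolist(),round(a['p'],2)) for a in r[:3]])
C=np.array([548,21.5,0.]);
x=np.array([.886,-.464,0]);y=np.array([.464,.886,0])
for n,p in dict(cup=(0,0,39),tabopen=(-100,73.5,73),handle=(-34,206,138),hinge=(0,85,58)).items():
    w=C+p[0]*x+p[1]*y+[0,0,p[2]];print(n,w,proj(c,w),tool(w-s['eef_pos']))
m=c['color'];im=m[:,:,::-1];cv2.imwrite('pics/w8c.png',im)
E
```

```text
time_s: 15.52
eef_pos: [521.4, 92.6, 223.0]
ee_rot: [0.0, 0.971, -0.239, -0.001]
force: [0.4, 0.4, 0.3]
grip_width: 0.498
grip_force: 0.0
[521.43873487  92.63742222 223.02078315] [-4.56987265e-02  3.30846031e-01  1.49514042e+00  2.48785052e-04
  1.31832322e+00  2.00729762e+00] [[ 0.886 -0.463 -0.002]
 [-0.463 -0.886  0.   ]]
insulator [([548.0, 21.0, 42.0], 0.97), ([578.0, 78.0, 10.0], 0.63)]
catch_tab [([526.0, 110.0, 88.0], 0.74)]
handle [([611.0, 215.0, 135.0], 0.72)]
catch [([532.0, 113.0, 86.0], 0.78)]
lever [([619.0, 188.0, 125.0], 0.84), ([574.0, 76.0, 6.0], 0.55)]
cup [548.   21.5  39. ] [376.9683518  119.45564589] [0.0566 0.0507 0.184 ]
tabopen [493.504 133.021  73.   ] [302.36434551 226.56880297] [-0.0434 -0.0229  0.15  ]
handle [613.46  219.792 138.   ] [112.79862968 179.49969204] [ 0.0227 -0.1553  0.085 ]
hinge [587.44  96.81  58.  ] [288.65419859 121.23195491] [ 0.0566 -0.0343  0.165 ]
```

View pics/w8.png

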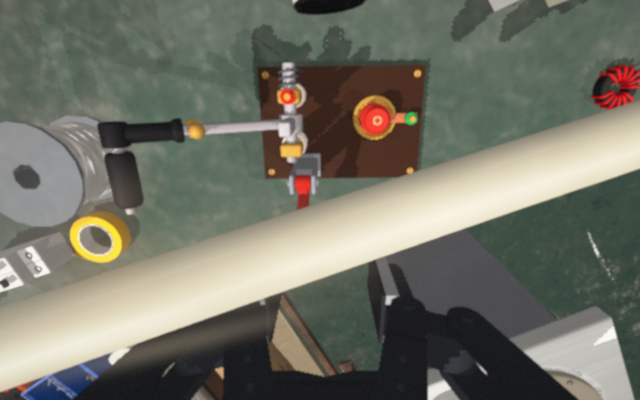

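Run:
```python
from h import *
np.set_printoptions(precision=0,suppress=True)
w=cap('wrist');sc=cap('scene','s9.png');sd=cap('side','d9.png');s=ctrl.sense()
T=np.array(w['pose']);f=200/np.tan(np.radians(w['vertical_fov'])/2)
for u,v in [(60,315),(300,250),(560,165)]:
    d=T[:3,:3]@np.array([(u-w['cx'])/f,(v-w['cy'])/f,1])
    for k in [30,45,60,90,140]:
        p=T[:3,3]+k*d;print((u,v),k,p,'scene',proj(sc,p),'side',proj(sd,p))
print(s['time_s'],s['force'])
a=cv2.imread('pics/s9.png')[0:240,140:560];b=cv2.imread('pics/d9.png')[60:300,230:480]
a=cv2.resize(a,(735,420));b=cv2.resize(b,(0,0),fx=1,fy=1)
cv2.imwrite('pics/s9c.png',a)
```

```text
(60, 315) 30 [592.  85. 342.] scene [297. 132.] side [336. 128.]
(60, 315) 45 [589. 101. 329.] scene [296. 138.] side [334. 131.]
(60, 315) 60 [585. 116. 317.] scene [294. 143.] side [332. 133.]
(60, 315) 90 [579. 147. 292.] scene [291. 156.] side [327. 138.]
(60, 315) 140 [569. 199. 250.] scene [285. 177.] side [320. 145.]
(300, 250) 30 [586.  63. 340.] scene [303. 131.] side [337. 131.]
(300, 250) 45 [581.  67. 326.] scene [304. 136.] side [335. 135.]
(300, 250) 60 [575.  71. 313.] scene [305. 142.] side [333. 138.]
(300, 250) 90 [563.  80. 286.] scene [307. 152.] side [328. 146.]
(300, 250) 140 [544.  94. 241.] scene [311. 170.] side [322. 158.]
(560, 165) 30 [582.  38. 337.] scene [308. 130.] side [338. 134.]
(560, 165) 45 [574.  30. 322.] scene [312. 135.] side [336. 139.]
(560, 165) 60 [566.  22. 308.] scene [315. 140.] side [334. 145.]
(560, 165) 90 [550.   5. 278.] scene [322. 149.] side [331. 156.]
(560, 165) 140 [523. -22. 229.] scene [334. 163.] side [325. 174.]
15.975 [0. 1. 1.]
```

View pics/s9c.png

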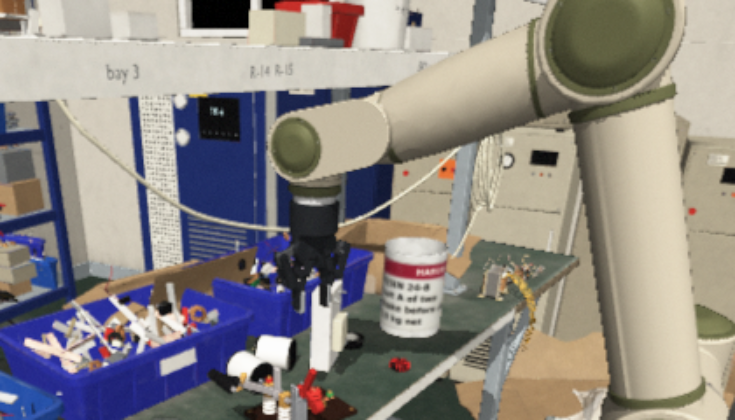

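Run:
```python
from h import *
np.set_printoptions(precision=0,suppress=True)
sc=cap('scene');sd=cap('side')
T=np.array(sc['pose']);f=200/np.tan(np.radians(sc['vertical_fov'])/2)
img=cv2.imread('pics/side0.png').astype(int)
def bright(p):
    u,v=p.round().astype(int); return img[v,u-2:u+3].tolist()
for u,v in [(182,70),(215,102),(250,120),(275,128)]:
    d=T[:3,:3]@np.array([(u-sc['cx'])/f,(v-sc['cy'])/f,1])
    for x in [580,595,610,640,680]:
        p=T[:3,3]+d*(x-T[0,3])/d[0];print((u,v),p,'side',proj(sd,p))
# cable column per row in side image: brightest thin ridge between 320..360
g=img.mean(2)
for v in range(66,175,8):
    r=g[v,322:362];print(v,322+np.argsort(-r)[:4],np.sort(r)[::-1][:2])
s=ctrl.sense();print(s['joints'],s['eef_pos'])
```

```text
(182, 70) [580. 499. 533.] side [302.  49.]
(182, 70) [595. 484. 531.] side [307.  50.]
(182, 70) [610. 469. 529.] side [311.  51.]
(182, 70) [640. 438. 525.] side [321.  53.]
(182, 70) [680. 397. 520.] side [335.  56.]
(215, 102) [580. 428. 473.] side [307.  69.]
(215, 102) [595. 410. 469.] side [312.  71.]
(215, 102) [610. 392. 465.] side [317.  72.]
(215, 102) [640. 357. 457.] side [327.  76.]
(215, 102) [680. 310. 446.] side [342.  81.]
(250, 120) [580. 322. 420.] side [314.  89.]
(250, 120) [595. 301. 414.] side [320.  92.]
(250, 120) [610. 280. 408.] side [325.  94.]
(250, 120) [640. 237. 397.] side [337. 100.]
(250, 120) [680. 181. 382.] side [353. 107.]
(275, 128) [580. 221. 382.] side [322. 106.]
(275, 128) [595. 197. 375.] side [328. 110.]
(275, 128) [610. 172. 368.] side [334. 113.]
(275, 128) [640. 124. 354.] side [347. 120.]
(275, 128) [680.  59. 336.] side [365. 130.]
66 [334 353 355 354] [203. 195.]
74 [333 334 353 355] [202. 201.]
82 [333 334 359 361] [215. 195.]
90 [333 334 346 353] [207. 182.]
98 [333 334 347 338] [212. 184.]
106 [333 334 335 351] [214. 206.]
114 [349 350 334 348] [216. 215.]
122 [335 349 356 361] [215. 201.]
130 [336 337 330 329] [215. 214.]
138 [338 337 339 326] [217. 176.]
146 [327 328 340 339] [221. 219.]
154 [342 341 322 323] [220. 209.]
162 [345 344 322 323] [200. 195.]
170 [349 350 348 326] [217. 210.]
[-0.  0.  1.  0.  1.  2.] [522.  92. 224.]
```

Run:
```python
from h import *
np.set_printoptions(precision=0,suppress=True)
sc=cap('scene');w=cap('wrist');sd=cap('side');s=ctrl.sense()
for z in [0,40,60,80,100,120]:
    a=onz(sc,233,247,z);b=onz(w,30,178,z);print('spool',z,a,b,'edge',onz(w,95,178,z),onz(sc,249,247,z))
for z in [128,138,145]:
    a=onz(w,123,180,z);print('handle',a,tool(a-s['eef_pos']),proj(sc,a),proj(sd,a))
for n,c in [('scene',sc),('side',sd)]:
    for q in ['handle','catch','catch_tab']:
        r=models.boxes_of(n,q);print(n,q,[(np.array(a['at']),round(a['p'],2)) for a in r[:2]])
```

```text
spool 0 [740. 223.   0.] [671. 406.   0.] edge [636. 339.   0.] [697. 201.   0.]
spool 40 [698. 274.  40.] [663. 368.  40.] edge [631. 308.  40.] [658. 253.  40.]
spool 60 [677. 299.  60.] [659. 349.  60.] edge [629. 292.  60.] [639. 279.  60.]
spool 80 [656. 324.  80.] [655. 329.  80.] edge [627. 276.  80.] [619. 305.  80.]
spool 100 [635. 349. 100.] [651. 310. 100.] edge [625. 261. 100.] [600. 331. 100.]
spool 120 [615. 374. 120.] [647. 291. 120.] edge [623. 245. 120.] [580. 357. 120.]
handle [611. 221. 128.] [ 0. -0.  0.] [268. 218.] [330. 174.]
handle [611. 214. 138.] [ 0. -0.  0.] [269. 214.] [330. 172.]
handle [610. 209. 145.] [ 0. -0.  0.] [270. 211.] [330. 171.]
scene handle []
scene catch [(array([506., 127.,  88.]), 0.45), (array([ 457., -205.,   14.]), 0.39)]
scene catch_tab [(array([504., 126.,  84.]), 0.7)]
side handle [(array([610., 218., 134.]), 0.56)]
side catch [(array([510., 119.,  86.]), 0.42)]
side catch_tab [(array([508., 121.,  90.]), 0.63), (array([583., 439.,  41.]), 0.49)]
```

```bash
python3 -m pendant '0 0 0.027 0;0 0 0.027 0;0.005 -0.038 0 0;0.005 -0.038 0 0;0.005 -0.038 0 0;0.0037 -0.038 0 0;0 0 0 0' 0.6;python3 - <<'E'
from h import *
s=ctrl.sense();c=cap('wrist','w10.png');print(s['eef_pos'],s['joints'],s['tau'],s['wrist_torque'])
r=models.boxes_of('wrist','handle');print([(np.array(a['at']),round(a['p'],2)) for a in r[:2]])
E
```

```text
time_s: 17.4
eef_pos: [609.6, 220.1, 169.5]
ee_rot: [-0.0, 0.971, -0.238, -0.0]
force: [-0.4, -0.0, -0.7]
grip_width: 0.601
grip_force: 0.0
[609.55908936 220.05848812 169.53516952] [1.65940455e-01 6.33963024e-01 1.17076712e+00 1.96119650e-04
 1.33716193e+00 2.21671173e+00] [  1.47668861 -54.57126975 -27.54449666   0.14498921   0.06203347
   0.2139217 ] [ 2.46269082e-02  1.23402775e-03 -4.73776816e-05]
[(array([614.2, 214.4, 134.7]), 0.69), (array([612.3, 177. , 118.3]), 0.42)]
```

```bash
python3 -m pendant '0 0.002 0.02 0;0 0 0.02 0;0 0 0.02 0;0 0 0 0'; python3 -m pendant '0 0 0 0;0 0 0 0;0 0 0 0;0 0 0 0' 0 40
```

```text
time_s: 18.0
eef_pos: [607.4, 215.5, 109.4]
ee_rot: [0.001, 0.971, -0.239, -0.001]
force: [0.0, 0.4, 0.5]
grip_width: 0.601
grip_force: 0.0
time_s: 18.5
eef_pos: [609.0, 217.1, 111.2]
ee_rot: [-0.001, 0.971, -0.239, 0.001]
force: [3.8, 3.6, 0.7]
grip_width: 0.219
grip_force: 39.2
```

```bash
python3 -c "
import numpy as np
t=np.radians([58.5]+list(range(50,-90,-10))+[-85,-88,-90])
y=140*np.sin(t);z=140*np.cos(t)
for a,b,c in zip(np.degrees(t[1:]),-np.diff(y),-np.diff(z)):print('%.1f: 0 %.4f %.4f 0;'%(a,b/1000,c/1000))"
```

```text
50.0: 0 0.0121 -0.0168 0;
40.0: 0 0.0173 -0.0173 0;
30.0: 0 0.0200 -0.0140 0;
20.0: 0 0.0221 -0.0103 0;
10.0: 0 0.0236 -0.0063 0;
0.0: 0 0.0243 -0.0021 0;
-10.0: 0 0.0243 0.0021 0;
-20.0: 0 0.0236 0.0063 0;
-30.0: 0 0.0221 0.0103 0;
-40.0: 0 0.0200 0.0140 0;
-50.0: 0 0.0173 0.0173 0;
-60.0: 0 0.0140 0.0200 0;
-70.0: 0 0.0103 0.0221 0;
-80.0: 0 0.0063 0.0236 0;
-85.0: 0 0.0016 0.0121 0;
-88.0: 0 0.0004 0.0073 0;
-90.0: 0 0.0001 0.0049 0;
```

```bash
python3 -m pendant '0 0.0121 -0.0168 0;0 0.0173 -0.0173 0;0 0.0200 -0.0140 0;0 0 0 0'; python3 -m pendant '0 0.0221 -0.0103 0;0 0.0236 -0.0063 0;0 0.0243 -0.0021 0;0 0 0 0'
```

```text
time_s: 19.0
eef_pos: [586.0, 172.1, 160.0]
ee_rot: [-0.0, 0.971, -0.239, 0.002]
force: [5.3, 1.7, 2.9]
grip_width: 0.218
grip_force: 40.9
time_s: 19.5
eef_pos: [554.0, 109.8, 178.0]
ee_rot: [-0.0, 0.971, -0.239, 0.002]
force: [6.5, 0.5, 2.7]
grip_width: 0.215
grip_force: 41.0
```

```bash
python3 -m pendant '0 0.0243 0.0021 0;0 0.0236 0.0063 0;0 0.0221 0.0103 0;0 0.0200 0.0140 0;0 0 0 0'; python3 -m pendant '0 0.0173 0.0173 0;0 0.0140 0.0200 0;0 0.0103 0.0221 0;0 0.0063 0.0236 0;0 0 0 0'
```

```text
time_s: 20.12
eef_pos: [513.0, 29.9, 144.4]
ee_rot: [-0.0, 0.971, -0.239, 0.003]
force: [10.7, -0.3, -0.3]
grip_width: 0.219
grip_force: 40.9
time_s: 20.75
eef_pos: [491.7, -11.9, 61.4]
ee_rot: [-0.0, 0.971, -0.239, 0.003]
force: [10.4, 0.9, 3.2]
grip_width: 0.218
grip_force: 41.2
```

```bash
python3 -m pendant '0 0.0016 0.0100 0;0 0.0004 0.006 0;0 0 0 0'; python3 -m pendant '0 0 0.003 0;0 0 0.002 0;0 0 0 0;0 0 0 0'
python3 - <<'E'
from h import *
s=ctrl.sense();print(s['eef_pos'],s['force'])
E
```

```text
time_s: 21.12
eef_pos: [491.0, -13.5, 46.2]
ee_rot: [-0.0, 0.971, -0.239, 0.003]
force: [10.2, -0.5, 4.0]
grip_width: 0.223
grip_force: 41.3
time_s: 21.62
eef_pos: [490.9, -13.7, 41.5]
ee_rot: [0.0, 0.971, -0.239, 0.003]
force: [9.5, -1.8, 4.8]
grip_width: 0.217
grip_force: 41.3
[490.9136637  -13.66568822  41.52663714] [ 9.53750361 -1.80915364  4.81842383]
```

Free travel still; press on in small steps until the force rises.

```bash
python3 -m pendant '0 0 0.002 0;0 0 0 0;0 0 0 0'; python3 -m pendant '0 0 0.002 0;0 0 0 0;0 0 0 0'
```

```text
time_s: 22.0
eef_pos: [490.9, -13.7, 39.5]
ee_rot: [0.0, 0.971, -0.239, 0.003]
force: [9.6, -1.8, 3.7]
grip_width: 0.22
grip_force: 41.3
time_s: 22.38
eef_pos: [490.9, -13.7, 37.6]
ee_rot: [0.0, 0.971, -0.239, 0.003]
force: [7.8, -2.0, 4.9]
grip_width: 0.216
grip_force: 41.4
```

```bash
python3 -m pendant '0 0 0.002 0;0 0 0 0;0 0 0 0'; python3 -m pendant '0 0 0.002 0;0 0 0 0;0 0 0 0'
```

```text
time_s: 22.75
eef_pos: [491.0, -13.8, 36.5]
ee_rot: [0.0, 0.971, -0.239, 0.004]
force: [4.1, -0.7, 15.9]
grip_width: 0.219
grip_force: 42.6
time_s: 23.12
eef_pos: [491.2, -13.8, 35.6]
ee_rot: [0.0, 0.971, -0.239, 0.004]
force: [-2.1, -1.7, 31.4]
grip_width: 0.22
grip_force: 43.9
```

```bash
python3 -m pendant '0 0 -0.0007 0;0 0 0 0;0 0 0 0;0 0 0 0;0 0 0 0;0 0 0 0;0 0 0 0;0 0 0 0'
python3 - <<'E'
from h import *
for n in ['wrist','scene','side']:
    cap(n,n+'_end.png')
    for q in ['insulator','catch_tab','handle']:
        r=models.boxes_of(n,q);print(n,q,[(np.array(a['at']).round(),round(a['p'],2)) for a in r[:2]])
s=ctrl.sense();print(s['eef_pos'],s['force'],s['time_s'])
E
```

```text
time_s: 24.12
eef_pos: [491.1, -13.8, 35.9]
ee_rot: [0.0, 0.971, -0.239, 0.004]
force: [0.4, -1.2, 24.9]
grip_width: 0.221
grip_force: 43.4
wrist insulator [(array([551.,  10.,  35.]), 0.84)]
wrist catch_tab [(array([550.,   8.,  34.]), 0.32)]
wrist handle [(array([494., -16.,  64.]), 0.88), (array([540.,   7.,  63.]), 0.53)]
scene insulator [(array([506., 127.,  84.]), 0.63)]
scene catch_tab [(array([505., 124.,  82.]), 0.73)]
scene handle []
side insulator [(array([547.,   6.,  20.]), 0.61)]
side catch_tab [(array([564.,  41.,  15.]), 0.44)]
side handle [(array([549.,  39.,  59.]), 0.18)]
[491.14297123 -13.83223445  35.91265434] [-0.0505085  -1.84601663 26.36576853] 24.725
```

```bash
python3 -c "
from rig import ctrl
print(ctrl.finish_job())"
```

```text
the job is handed in; nothing more can be done
None
```

I handed in the job at about 25 s, though it returned no verdict: the insulator stands in the cup, the catch is flipped open, and the lever is held down with about 25 N at the handle (roughly 35 N at the electrode by my estimate); I didn't re-check where the choke, tape and breaker ended up.

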